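Stand up the recipe board and hold the clip open over it

TASK

Take the white recipe board out of the wooden recipe box and stand it upright in the middle of the slotted wooden stand, fully down in the slot, and let go of it. Then pick up the grey spring clip by its two handles, squeeze it wide open, and hold it gaping over the middle of the board's top edge, one jaw on each side, the edge about a centimetre or more inside and the clip not touching the board, so that a note could be slipped in. Finish while still holding the clip open there; do not knock over or shove the mug or the salt cellar.

Things in the scene. Friction and masses are not known exactly. Their poses are not given: they have to be found in the camera images.
- board_center (a point): centre of the loose white recipe board, a plain rigid plate 8 thick (its x) x 90 wide (its y) x 110 mm tall (its z), 80 g. It starts standing upright in the recipe box, its underside 5 mm above the worktop and its upper 55 mm clear of the box; pinch it across its thickness from above.
- board_top (a point): middle of the board's top edge, 55 mm above board_center; same axes (x through the thickness, y along the edge)
- recipe_box: fixed open wooden box, 64 (x) x 108 (y) x 60 mm high, origin at the centre of its underside. The board stands in its front compartment, 11 mm wide, centred at x = -21.5 mm; behind that is a file of paper cards, fixed, up to 61 mm high
- stand_slot (a point): centre of the slot floor of the fixed wooden stand, 6 mm above the worktop. The stand is 44 (x) x 110 (y) x 34 mm high; its slot runs along y, open at both ends, 10 mm wide (x), 28 mm deep, the top 8 mm flared to 24 mm. A board fully down has its underside at this height, its top 116 mm above the worktop; it may lean by up to 0.08 rad
- clip_pivot (a point): hinge axis of the loose grey spring clip, mid width; y is the hinge axis, z up when shut (the frame is the +x half's and tilts by half the opening). The 80 g clip starts shut, standing on its jaws, handles up: pivot 50 mm above the jaw tips, handle ends 40 mm above the pivot. Handles: 44 mm apart over the outer tips (squeeze along x), narrowing downward, 36 mm wide in y
- jaw_tip_a (a point): inner lower edge of the jaw on the clip's +x side, middle of its width, 50 mm from the pivot. The jaws are 56 mm wide along y and 24 mm thick together when shut
- jaw_tip_b (a point): the same on the opposite jaw; the tips part to about 30 mm when fully open
- clip_jaw (a joint): angle between the clip's halves, rad: 0 shut, 0.6 fully open; a spring shuts it. Squeezing the handles opens it: 4 N on each to start, 9 N fully open, where the handle faces are parallel, 19 mm over the outside, at a stop (20 N is a sure grip). In opening, the pivot sinks 2 to 5 mm relative to the handle tips
- mug_2: white mug, bystander, 82 x 112 x 94 mm, origin at its underside
- salt_cellar: round wooden salt cellar, bystander, 70 mm wide, 68 mm high, origin at its underside

How it is judged (in metres and radians):
On the way, in this order (a step that is already met when the one before it is completed fails the run):
1. the board stands fully down in the slot of the stand, upright, and is let go (y of board_center in the frame of stand_slot between -0.025 and 0.025 m and x of board_center in the frame of stand_slot between -0.01 and 0.01 m and z of board_center in the frame of stand_slot below 0.0585 m and angle between board_center's own z axis and vertical below 0.12 rad and angle between the y axis of board_center and the y axis of stand_slot, either way round below 0.15 rad and contact force between board and the fingers below 0.3 N), for 0.2 s.
2. the clip is lifted clear of the worktop in the fingers and squeezed open (height (world z) of clip_pivot above 0.08 m and value of joint clip_jaw above 0.4 rad and contact force between clip and the fingers above 2 N), for 0.2 s.
At the end, for the whole second after the job is handed in: Board in slot, let go: at most 3.5 mm above its floor, 25 mm off its middle, lean < 0.12 rad. Clip in the fingers, open > 0.40 rad, at rest; jaw tips either side, > 6.5 mm from the board's middle plane, > 6 mm below its top, < 25 mm off its middle, < 0.25 rad askew; force on board < 1 N (y of board_center in the frame of stand_slot between -0.025 and 0.025 m and x of board_center in the frame of stand_slot between -0.01 and 0.01 m and z of board_center in the frame of stand_slot below 0.0585 m and angle between board_center's own z axis and vertical below 0.12 rad and angle between the y axis of board_center and the y axis of stand_slot, either way round below 0.15 rad and ((x of jaw_tip_a in the frame of board_top above 0.0065 m and x of jaw_tip_b in the frame of board_top below -0.0065 m) or (x of jaw_tip_b in the frame of board_top above 0.0065 m and x of jaw_tip_a in the frame of board_top below -0.0065 m)) and z of each of jaw_tip_a, jaw_tip_b in the frame of board_top below -0.006 m and y of jaw_tip_a in the frame of board_top between -0.025 and 0.025 m and y of jaw_tip_b in the frame of board_top between -0.025 and 0.025 m and angle between the y axis of clip_pivot and the y axis of board_top, either way round below 0.25 rad and value of joint clip_jaw above 0.4 rad and contact force between clip and the fingers above 2 N and contact force between clip and board below 1 N and contact force between board and the arm below 0.5 N and contact force between board and the fingers below 0.5 N and height (world z) of clip_pivot above 0.12 m and linear speed of clip below 0.03 m/s); the arm keeps its last pose, push and grip.
It fails at once if the mug is shoved or knocked over (distance of mug_2 from where it was at the start of the episode above 0.03 m or angle between mug_2's own z axis and vertical above 0.4 rad).
It fails at once if the salt cellar is shoved or knocked over (distance of salt_cellar from where it was at the start of the episode above 0.03 m or angle between salt_cellar's own z axis and vertical above 0.4 rad).
It also fails if it takes over 56 s, if anything falls off the work surface, if the arm or the gripper's body presses on something with over 40 N, if the wrist force passes 120 N, or if a joint passes its speed limit or range.

ROBOT

A 6-joint arm with a two-finger parallel gripper is mounted at the origin on a cart in front of the work surface, level with it; the furniture and walls round the work are solid. World frame = base frame: x ahead of the robot, y to its left, z up, the work surface at z = 0. Lengths are in m, angles in degrees, forces in N, time in s.
With the tool pointing down it reaches from about 0.3 to 0.75 m from the base axis. Payload 8.5 kg.
Tool frame: the origin (TCP) lies between the finger pads; the fingertips stand env.finger_overhang ahead of it and the grasp point (between the pads) lies 2 mm behind it (env.finger_overhang is the distance from the TCP to the fingertips, in m); z points along the fingers, y is the line along which they close (so a half turn about z gives the same grasp; the last joint's range is limited). The gripper opens to 85 mm and grips with 20 to 120 N. Pads are 22 mm wide; open, the fingers measure 114 mm over their backs; the gripper's body (76 mm by 85 mm) begins 54 mm behind the grasp point. The pads swing forward as they close: fully open they stand 13 mm farther back than shut.
Start: joints at [60.201, 21.807, 74.336, -0, 83.858, -12.336], TCP at [0.165, 0.525, 0.248] pointing down, gripper open.
Joint ranges: [-178.18, 178.18], [-50.72, 133.34], [12.68, 142.11], [-81.47, 261.47], [9.98, 163.14], [-165.26, 165.26]. Speed limits (degrees/s): [136.94, 136.94, 180, 180, 180, 180].

INTERFACE

Orientations are given as a 3x3 rotation matrix whose columns are the frame's x, y, z axes.
In Python, from rig import env gives the robot as it stands. The module is installed in compiled form; this text tells all that it offers.
- The arm moves only by the tool jog_arm, never from a script. Its arguments are lists of equal length, an entry for each row: "hand": the finger opening in m, from 0 to 0.0854; "travel": the shift along the world's x, y, z in m, a list of three; "yaw": the turn about the world's z in rad. A call has exactly 5 rows; each row shifts and turns the commanded pose from where the row before left it; what a row does not reach is not made up. A row lasts 1/8 s, in which the tool goes at most 62.5 mm and 10.7 degrees, less where a joint would pass 70% of its speed; a pose out of reach is approached as far as the arm can. A call is refused whole if a number of a shift passes 0.0625 or a number of a turn 0.188, either way. A call with a gripper value outside its range is refused whole. The fingers move at their own pace and stop on an object; "grip_force" is the grip in N (left out, the last holds). Time passes only in rows, so rows that do not move let the fingers close, or fill a call up. It gives the time, the measured TCP pose, the force, the opening and the grip force at its end, in the units of the state.
- env.observe(): the state, without advancing time (a new reading comes with each control period).
- env.get_image(name): name is "scene" or "top" or "wrist"; returns the picture (384x512x3 uint8, red, green, blue); there is no depth.
- env.calibration(name): a dict with "fx", "fy", "cx", "cy" (pixels), "position" and "rotation" of the camera in the world; the wrist camera has in their place "hand_eye" (4x4, takes a point from camera to tool coordinates, whose origin is the TCP and whose axes are the flange's). Camera axes: x right, y down, z forward; pixel columns grow to the right and rows downward; lengths in m; the calibration is good to about 2 mm. The wrist camera is an equidistant fisheye: a pixel r from the principal point sees the ray r / f radians off the axis. A picture is of the moment at which its call begins: read the wrist's pose just before it. calibration takes no time and is no camera call.
- env.close_job(): hands the job in; it is judged then, once.
The state is a dict: "time_s": time; "q": joint angles; "qvel": joint speeds; "joint_efforts": joint torques, N m; "position": TCP position; "tool_rot": TCP orientation; "ft_force": force on the tool from outside, world axes, zero at the start; "wrist_torque": the same for the moment, N m; "grip_width": finger opening in m; "gripper_force": force on a finger pad.
Only numpy, scipy, OpenCV 4.12 (cv2) and the standard library are available. Lean on these libraries where they do the work, as an engineer would, in place of code of your own. Each camera call takes 0.05 s, during which the arm holds its last target. There are 200 camera calls.

## Working session

There is one attempt and no reset: what is moved stays moved. The work goes in short steps, Python scripts to look and compute and a tool call to move; the robot and the scene stay as the last step left them, time stands still between calls to the robot, and variables do not carry over. Pictures are saved under pics/ and viewed, at most 10 in all, crops included, and the job is handed in when it is done.

Besides the shell and the picture viewer there is one more tool, called after "Request:" as name([rows], argument=value, ...), one row to a line, values as JSON. jog_arm: Moves the arm, as the interface text tells. Its arguments: {"type":"object","properties":{"hand":{"type":"array"},"travel":{"type":"array"},"yaw":{"type":"array"},"grip_force":{"type":"number"}},"required":["hand","travel","yaw"]}

```bash
mkdir -p pics
python3 - <<'E'
from rig import env
import cv2,numpy as np
np.set_printoptions(precision=4,suppress=True)
s=env.observe();print({k:s[k] for k in('time_s','position','grip_width','ft_force')});print(np.array(s['tool_rot']),env.finger_overhang)
for n in('scene','top','wrist'):
    im=env.get_image(n);cv2.imwrite(f'pics/{n}0.png',im[:,:,::-1]);print(n,env.calibration(n))
a=[cv2.imread(f'pics/{n}0.png') for n in('scene','top')]
E
```

```text
{'time_s': 0.0, 'position': array([0.1649, 0.5244, 0.2477]), 'grip_width': 0.08574184750565568, 'ft_force': array([-0.3815, -0.3531, -0.6707])}
[[-0.9539  0.3001 -0.0008]
 [ 0.3001  0.9539 -0.0013]
 [ 0.0003 -0.0015 -1.    ]] 0.017
scene {'fx': 480.8456213187446, 'fy': 480.8456213187446, 'cx': 252.99023914888335, 'cy': 197.85611076468004, 'position': array([-0.2038, -0.184 ,  0.7639]), 'rotation': array([[ 0.5276, -0.5177,  0.6735],
       [-0.8492, -0.3421,  0.4023],
       [ 0.0221, -0.7842, -0.6201]])}
top {'fx': 378.6445408544301, 'fy': 378.6445408544301, 'cx': 257.33512773851334, 'cy': 187.5799490716575, 'position': array([0.4678, 0.2401, 0.9366]), 'rotation': array([[-0.0106, -0.9955,  0.0943],
       [-0.9998,  0.0122,  0.0155],
       [-0.0166, -0.0941, -0.9954]])}
wrist {'fx': 297.3186396354542, 'fy': 297.3186396354542, 'cx': 259.1379369187794, 'cy': 191.2211202382269, 'hand_eye': array([[ 0.001 , -0.9571, -0.2896,  0.0737],
       [ 1.    ,  0.001 ,  0.0002, -0.002 ],
       [ 0.0001, -0.2896,  0.9571, -0.124 ],
       [ 0.    ,  0.    ,  0.    ,  1.    ]])}
```

View pics/top0.png

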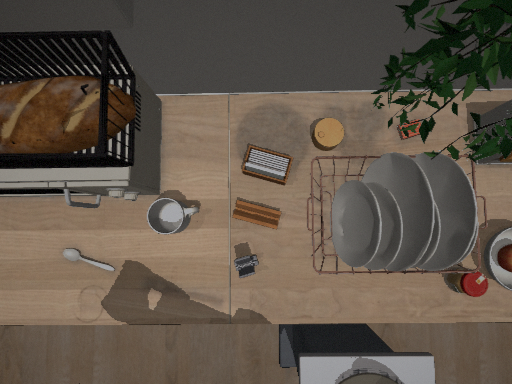

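View pics/scene0.png

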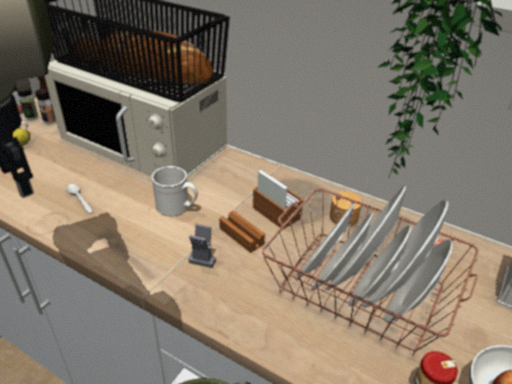

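The top view shows the box at (267,164), the stand at (257,213), the clip at (246,264), the mug at (170,215) and the salt cellar at (328,133). The scene view shows the board standing at (271,190). Next I'll zoom in and set up the ray-casting helpers.

```bash
cat > h.py <<'E'
from rig import env
import cv2,numpy as np
np.set_printoptions(precision=4,suppress=True)
def ray(n,u,v,s=None):
    c=env.calibration(n)
    x,y=(u-c['cx'])/c['fx'],(v-c['cy'])/c['fy']
    if n!='wrist': return np.array(c['position']),np.array(c['rotation'])@[x,y,1]
    r=np.hypot(x,y)+1e-12; d=np.array([np.sin(r)*x/r,np.sin(r)*y/r,np.cos(r)])
    H=np.array(c['hand_eye']);R=np.array(s['tool_rot'])
    return np.array(s['position'])+R@H[:3,3],R@H[:3,:3]@d
def onz(n,u,v,z,s=None):
    o,d=ray(n,u,v,s); return o+d*(z-o[2])/d[2]
def proj(n,P,s=None):
    c=env.calibration(n)
    if n=='wrist':
        H=np.array(c['hand_eye']);R=np.array(s['tool_rot']);p=H[:3,:3].T@(R.T@(np.array(P)-s['position'])-H[:3,3])
        t=np.arctan2(np.hypot(p[0],p[1]),p[2]);q=p[:2]/(np.hypot(p[0],p[1])+1e-12)*t
    else:
        p=np.array(c['rotation']).T@(np.array(P)-c['position']);q=p[:2]/p[2]
    return np.array([c['cx']+c['fx']*q[0],c['cy']+c['fy']*q[1]])
E
python3 - <<'E'
import sys;sys.path.insert(0,'.')
from h import *
a=cv2.imread('pics/top0.png')[135:285,215:315];b=cv2.imread('pics/scene0.png')[160:275,180:310]
a=cv2.resize(a,None,fx=4,fy=4,interpolation=cv2.INTER_CUBIC);b=cv2.resize(b,None,fx=3,fy=3,interpolation=cv2.INTER_CUBIC)
c=np.zeros((600,400+b.shape[1],3),np.uint8);c[:,:400]=a;c[:b.shape[0],400:]=b;cv2.imwrite('pics/crop.png',c)
E
```

```text
(no output)
```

View pics/crop.png

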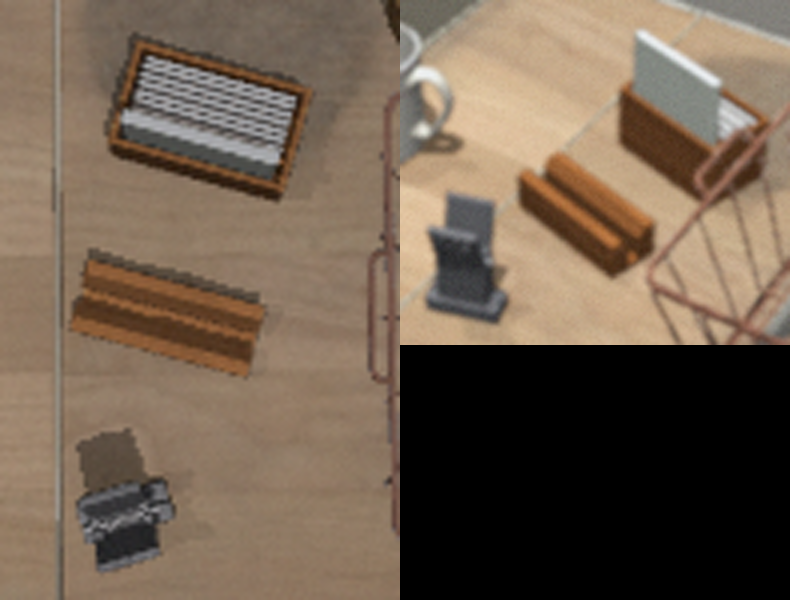

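Run:
```python
from h import *
f=lambda x,y,z:onz('top',215+x/4,135+y/4,z)
def rep(n,L,R,C,z):
    l,r=f(*L,z),f(*R,z);d=l-r;print(n,f(*C,z),'len',np.linalg.norm(d),'yaw',np.degrees(np.arctan2(-d[0],d[1])))
rep('board',(123,116),(282,158),(202.5,137),.115)
rep('standback',(90,260),(265,306),(169,317),.034)
rep('standfront',(72,325),(248,376),(169,317),.034)
rep('clipfront',(100,570),(160,553),(121,524),.09)
rep('clipback',(80,497),(140,482),(121,524),.09)
print('mug',onz('top',167,217,.09),'salt',onz('top',328,133,.068))
for P in [(.54,.23,.115)]: print(proj('scene',P))
s=env.observe();R=s['tool_rot'];print('tool y yaw',np.degrees(np.arctan2(R[1][1],R[0][1])))
```

```text
board [0.5857 0.2343 0.115 ] len 0.09003764827713027 yaw -15.67379768200753
standback [0.4896 0.2551 0.034 ] len 0.10783727287644615 yaw -15.378933775675787
standfront [0.4896 0.2551 0.034 ] len 0.10876459741121557 yaw -16.700650476265228
clipfront [0.3747 0.2818 0.09  ] len 0.03425311092916174 yaw 15.072121727226738
clipback [0.3747 0.2818 0.09  ] len 0.03413672922882857 yaw 13.334884683041066
mug [0.4843 0.4562 0.09  ] salt [0.6758 0.0877 0.068 ]
[264.9104 189.857 ]
tool y yaw 72.5414407415092
```

Request:
jog_arm([
  [0.042, -0.029, -0.004],
  [0.042, -0.029, -0.004],
  [0.042, -0.029, -0.004],
  [0.042, -0.029, -0.004],
  [0.042, -0.029, -0.004],
], hand=[0.07, 0.06, 0.05, 0.05, 0.05], yaw=[-0.154, -0.154, -0.154, -0.154, -0.154], grip_force=30)

```text
time_s: 0.78
position: [0.3762, 0.3785, 0.2281]
tool_rot: [[-0.471, 0.882, -0.0], [0.882, 0.471, -0.0], [0.0, -0.0, -1.0]]
ft_force: [-0.0, 0.2, -0.2]
grip_width: 0.0501
gripper_force: 0.0
```

Request:
jog_arm([
  [0.042, -0.029, -0.004],
  [0.042, -0.029, -0.004],
  [0.042, -0.029, -0.004],
  [0.042, -0.029, -0.004],
  [0.042, -0.029, -0.004],
], hand=[0.05, 0.05, 0.05, 0.05, 0.05], yaw=[-0.154, -0.154, -0.154, -0.154, -0.154])

```text
time_s: 1.4
position: [0.5862, 0.2335, 0.2079]
tool_rot: [[0.276, 0.961, -0.001], [0.961, -0.276, -0.0], [-0.0, -0.001, -1.0]]
ft_force: [0.2, 1.1, 0.1]
grip_width: 0.0502
gripper_force: 0.0
```

Request:
jog_arm([
  [0, 0, 0],
  [0, 0, 0],
  [0, 0, 0],
  [0, 0, 0],
  [0, 0, 0],
], hand=[0.05, 0.05, 0.05, 0.05, 0.05], yaw=[0, 0, 0, 0, 0])

```text
time_s: 2.02
position: [0.5847, 0.2351, 0.2086]
tool_rot: [[0.27, 0.963, 0.0], [0.963, -0.27, 0.0], [0.0, 0.0, -1.0]]
ft_force: [0.2, 0.8, 0.9]
grip_width: 0.0503
gripper_force: 0.0
```

```bash
cat > look.py <<'E'
from h import *
import sys
s=env.observe();im=env.get_image('wrist')[:,:,::-1]
R=s['tool_rot'];print(s['time_s'],s['position'],'yaw',np.degrees(np.arctan2(R[1][1],R[0][1])),s['q'],s['ft_force'],s['grip_width'])
cv2.imwrite(f'pics/{sys.argv[1]}.png',im)
np.savez(f'pics/{sys.argv[1]}.npz',position=s['position'],tool_rot=R)
E
python3 look.py w1
```

```text
2.025 [0.5847 0.2351 0.2086] yaw -15.646942175954297 [11.1572 31.528  64.4298  0.0004 84.0278 26.8041] [0.2425 0.8173 0.8532] 0.0503336341529856
```

View pics/w1.png

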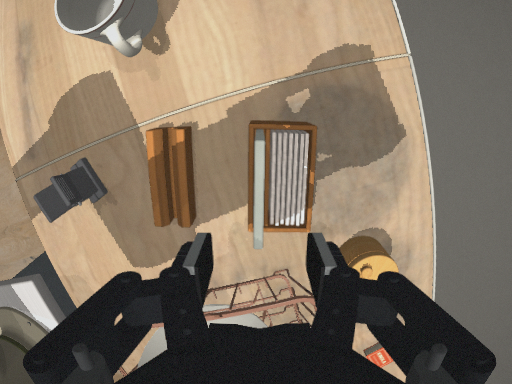

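The wrist view shows the board's top edge as a strip at u≈258, v 130–248, the stand slot at u≈170, v 127–226, and the clip at (70,190).

```bash
cat > m.py <<'E'
from h import *
s=np.load('pics/w1.npz')
g=cv2.imread('pics/w1.png')
for v in (140,170,200,240): print(v,g[v,246:276].mean(1).astype(int),'| stand',g[v,145:197].mean(1).astype(int) if v<220 else '')
w=lambda u,v,z:onz('wrist',u,v,z,s)
for v in (130,248):print('board',w(258.5,v,.115))
for p in((147,129),(191,126),(153,226),(195,226)):print('stand',w(*p,.034))
E
python3 m.py
```

```text
140 [114 111  90  77  83  87  83  70  77 120 143 149 145 146 145 145 145 134
 103  79  87  91  86  81  81  86 138 176 179 153] | stand [178 144 139 140 145 144 146 144 118  98  97  95  94  96  94  93  87  78
  53  55  52  52  54  69  86  88  95 105 105 110 108 116 139 143 143 144
 148 147 115  86  49  51  50  52  49  55  66  96 108 108 116 118]
170 [118 108  84  75  81  83  73  67 116 170 186 186 188 189 192 190 187 180
 143  72  80  86  80  79  84 132 177 187 170 120] | stand [121 119 115  97  87  89  89  92  88  87  79  70  75  76  73  77  78  74
  68  67  55  52  51  53  54  74  91  91  78  73  71  71  71  79  89  90
  91  90  91  87  85  64  54  53  52  53  56  55  84 109 107 118]
200 [123 110  79  79  79  81  68  81 137 175 184 186 185 185 187 187 182 144
  73  81  82  75  80  92 124 168 182 166 125  90] | stand [119 116 120 121 123 123 110  82  86  83  89  84  87  80  72  69  68  74
  73  76  77  74  65  48  54  51  47  66  82  89  83  67  69  66  69  79
  83  83  83  87  88  85  86  58  47  51  54  53  50  63  92 110]
240 [171 171 170 170 166 167 160 147 153 165 167 167 170 177 177 178 165 150
 162 165 168 168 171 169 163 164 164 167 163 167] | stand 
board [0.5985 0.2858 0.115 ]
board [0.5728 0.194  0.115 ]
stand [0.485  0.3144 0.034 ]
stand [0.5319 0.3025 0.034 ]
stand [0.4519 0.2099 0.034 ]
stand [0.5005 0.1975 0.034 ]
```

```bash
cat >> m.py <<'E'
print('----')
w=lambda u,v,z:onz('wrist',u,v,z,s)
for v,a,b in((140,145.5,183.5),(170,148,186),(200,151,188)):
    A,B=w(a,v,.034),w(b,v,.034);c=(A+B)/2;print(A,B,np.linalg.norm(A-B),c)
    n=np.array([np.cos(np.radians(15.8)),-np.sin(np.radians(15.8))]);print('n·c',n@c[:2],'n·top',n@[.4896,.2551])
d=np.array([.2703,.9628]) # along board
for z in (.034,): print(proj('wrist',(.4896,.2551,z),s))
E
python3 m.py | sed '1,/----/d'
```

```text
[0.4795 0.3039 0.034 ] [0.5198 0.2911 0.034 ] 0.04230990128827773 [0.4997 0.2975 0.034 ]
n·c 0.39980039667181083 n·top 0.40164323861188755
[0.471  0.2724 0.034 ] [0.5123 0.2602 0.034 ] 0.04305734955623508 [0.4916 0.2663 0.034 ]
n·c 0.4005423865649151 n·top 0.40164323861188755
[0.4618 0.2397 0.034 ] [0.5033 0.2283 0.034 ] 0.04303432731463516 [0.4826 0.234  0.034 ]
n·c 0.40062818863107713 n·top 0.40164323861188755
[168.3571 180.3174]
```

Request:
jog_arm([
  [0, 0, -0.03],
  [0, 0, -0.03],
  [0, 0, -0.03],
  [0, 0, -0.028],
  [0, 0, 0],
], hand=[0.05, 0.05, 0.05, 0.05, 0.05], yaw=[0, 0, 0, 0, 0])

```text
time_s: 2.7
position: [0.5841, 0.2345, 0.0886]
tool_rot: [[0.27, 0.963, -0.004], [0.963, -0.27, -0.001], [-0.002, -0.004, -1.0]]
ft_force: [0.3, -0.3, 0.6]
grip_width: 0.05
gripper_force: 0.0
```

Request:
jog_arm([
  [0, 0, 0],
  [0, 0, 0],
  [0, 0, 0],
  [0, 0, 0],
  [0, 0, 0],
], hand=[0.0, 0.0, 0.0, 0.0, 0.0], yaw=[0, 0, 0, 0, 0], grip_force=25)

```text
time_s: 3.32
position: [0.5853, 0.2348, 0.0916]
tool_rot: [[0.271, 0.963, 0.002], [0.963, -0.271, 0.001], [0.001, 0.001, -1.0]]
ft_force: [-1.7, 0.5, 6.4]
grip_width: 0.0076
gripper_force: 30.3
```

Request:
jog_arm([
  [0, 0, 0.015],
  [0, 0, 0.02],
  [0, 0, 0.025],
  [0, 0, 0.02],
  [0, 0, 0],
], hand=[0.0, 0.0, 0.0, 0.0, 0.0], yaw=[0, 0, 0, 0, 0])

```text
time_s: 3.95
position: [0.5857, 0.2347, 0.1725]
tool_rot: [[0.271, 0.963, 0.004], [0.963, -0.271, 0.001], [0.002, 0.004, -1.0]]
ft_force: [-0.4, 0.4, -0.9]
grip_width: 0.0076
gripper_force: 29.3
```

Request:
jog_arm([
  [-0.024, 0.005, 0],
  [-0.024, 0.005, 0],
  [-0.024, 0.005, 0],
  [-0.024, 0.006, 0],
  [0, 0, 0],
], hand=[0.0, 0.0, 0.0, 0.0, 0.0], yaw=[0, 0, 0, 0, 0])

```text
time_s: 4.58
position: [0.4878, 0.2559, 0.17]
tool_rot: [[0.269, 0.963, -0.001], [0.963, -0.269, -0.0], [-0.001, -0.001, -1.0]]
ft_force: [1.6, 0.1, -0.5]
grip_width: 0.0075
gripper_force: 29.3
```

Request:
jog_arm([
  [0, 0, 0],
  [0, 0, 0],
  [0, 0, 0],
  [0, 0, 0],
  [0, 0, 0],
], hand=[0.0, 0.0, 0.0, 0.0, 0.0], yaw=[0, 0, 0, 0, 0])

```text
time_s: 5.2
position: [0.4892, 0.2556, 0.1703]
tool_rot: [[0.271, 0.963, 0.0], [0.963, -0.271, 0.0], [0.0, 0.0, -1.0]]
ft_force: [-0.3, -1.1, 0.2]
grip_width: 0.0073
gripper_force: 29.3
```

```bash
python3 look.py w2
python3 - <<'E'
from h import *
im=env.get_image('scene')[:,:,::-1][150:280,180:320];w=cv2.imread('pics/w2.png')[60:330,120:380]
c=np.zeros((540,784,3),np.uint8);c[:390,:420]=cv2.resize(im,(420,390),interpolation=2);c[:378,420:]=cv2.resize(w,(364,378));cv2.imwrite('pics/c2.png',c)
E
```

```text
5.2 [0.4892 0.2556 0.1703] yaw -15.707285764447308 [15.2942 25.9165 81.3297 -0.0004 72.7502 31.0016] [-0.2914 -1.1393  0.1941] 0.007342182667355937
```

View pics/c2.png

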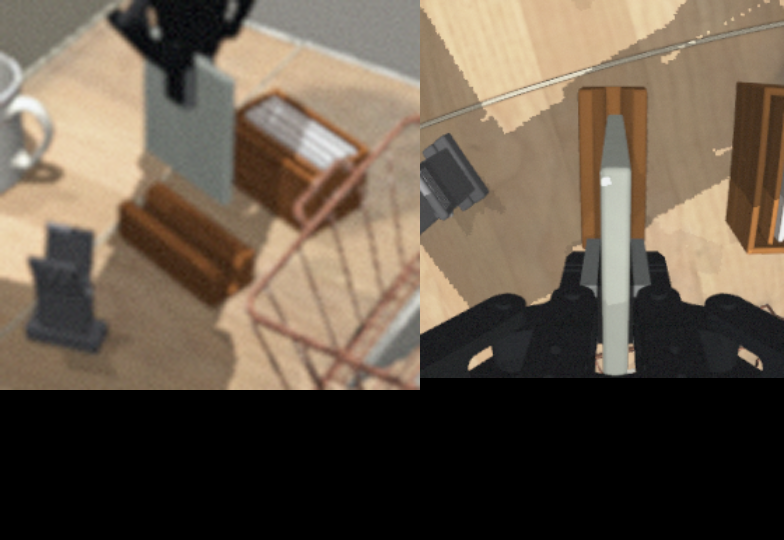

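The board hangs straight and sits within about 1 mm of the slot line. I'll trim by −1 mm in x and lower it.

Request:
jog_arm([
  [-0.001, 0, -0.015],
  [0, 0, -0.02],
  [0, 0, -0.015],
  [0, 0, -0.01],
  [0, 0, 0],
], hand=[0.0, 0.0, 0.0, 0.0, 0.0], yaw=[0, 0, 0, 0, 0])

```text
time_s: 5.92
position: [0.4879, 0.2556, 0.1099]
tool_rot: [[0.271, 0.963, -0.001], [0.963, -0.271, -0.0], [-0.001, -0.001, -1.0]]
ft_force: [0.9, -0.0, -0.6]
grip_width: 0.0076
gripper_force: 29.3
```

Request:
jog_arm([
  [0, 0, -0.006],
  [0, 0, -0.006],
  [0, 0, -0.004],
  [0, 0, -0.002],
  [0, 0, 0],
], hand=[0.0, 0.0, 0.0, 0.0, 0.0], yaw=[0, 0, 0, 0, 0])

```text
time_s: 6.55
position: [0.4881, 0.2556, 0.0926]
tool_rot: [[0.27, 0.963, 0.0], [0.963, -0.27, -0.0], [-0.0, 0.0, -1.0]]
ft_force: [-1.1, -0.9, 1.9]
grip_width: 0.0077
gripper_force: 29.7
```

Request:
jog_arm([
  [0, 0, 0],
  [0, 0, 0],
  [0, 0, 0],
  [0, 0, 0],
  [0, 0, 0],
], hand=[0.0, 0.0, 0.0, 0.0, 0.0], yaw=[0, 0, 0, 0, 0])

```text
time_s: 7.18
position: [0.4881, 0.2556, 0.0926]
tool_rot: [[0.271, 0.963, 0.0], [0.963, -0.271, -0.0], [-0.0, 0.0, -1.0]]
ft_force: [-1.3, -1.8, 5.4]
grip_width: 0.0074
gripper_force: 30.1
```

Request:
jog_arm([
  [0, 0, -0.001],
  [0, 0, 0],
  [0, 0, 0],
  [0, 0, 0],
  [0, 0, 0],
], hand=[0.0, 0.0, 0.02, 0.04, 0.05], yaw=[0, 0, 0, 0, 0])

```text
time_s: 7.8
position: [0.488, 0.2557, 0.091]
tool_rot: [[0.271, 0.963, -0.0], [0.963, -0.271, -0.0], [-0.0, -0.0, -1.0]]
ft_force: [-0.3, 0.2, 0.5]
grip_width: 0.05
gripper_force: 0.0
```

Request:
jog_arm([
  [0, 0, 0],
  [0, 0, 0.03],
  [0, 0, 0.04],
  [0, 0, 0.04],
  [0, 0, 0],
], hand=[0.05, 0.05, 0.05, 0.05, 0.05], yaw=[0, 0, 0, 0, 0])

```text
time_s: 8.43
position: [0.489, 0.256, 0.2041]
tool_rot: [[0.27, 0.963, 0.006], [0.963, -0.27, 0.002], [0.003, 0.005, -1.0]]
ft_force: [0.8, 0.6, -1.5]
grip_width: 0.0496
gripper_force: 0.0
```

Request:
jog_arm([
  [0, 0, 0],
  [0, 0, 0],
  [0, 0, 0],
  [0, 0, 0],
  [0, 0, 0],
], hand=[0.05, 0.05, 0.05, 0.05, 0.05], yaw=[0, 0, 0, 0, 0])

```text
time_s: 9.05
position: [0.488, 0.2556, 0.2012]
tool_rot: [[0.271, 0.963, -0.0], [0.963, -0.271, -0.0], [-0.0, -0.0, -1.0]]
ft_force: [0.3, 0.2, -0.2]
grip_width: 0.0501
gripper_force: 0.0
```

```bash
python3 look.py w3
python3 - <<'E'
from h import *
im=env.get_image('scene')[:,:,::-1][150:280,180:320];w=cv2.imread('pics/w3.png')[60:330,0:300]
c=np.zeros((405,870-70,3),np.uint8);c[:325,:350]=cv2.resize(im,(350,325),interpolation=2);c[:,350:]=cv2.resize(w,(450,405),interpolation=2);cv2.imwrite('pics/c3.png',c)
E
```

```text
9.05 [0.488  0.2556 0.2012] yaw -15.699867529249975 [15.3308 24.1036 78.7924 -0.0005 77.1206 31.0308] [ 0.2886  0.2144 -0.2423] 0.050104062799130725
```

View pics/c3.png

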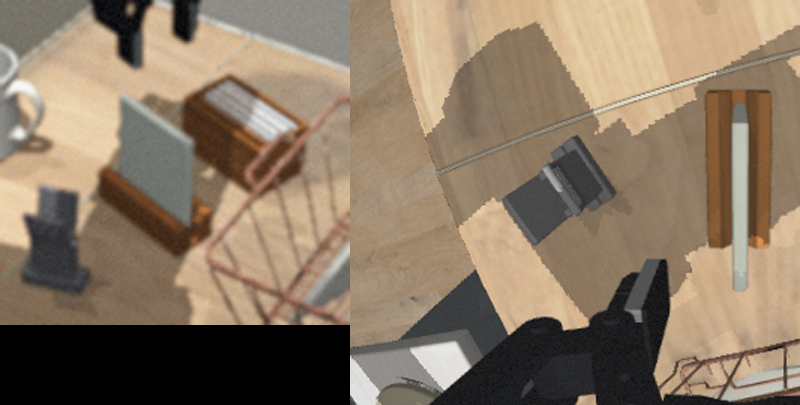

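The board stands upright in the slot and is free. The clip shows in the wrist view at about crop (560,190). Now I'll move over the clip.

Request:
jog_arm([
  [-0.028, 0.0065, 0],
  [-0.028, 0.0065, 0],
  [-0.028, 0.0065, 0],
  [-0.029, 0.0065, 0],
  [0, 0, 0],
], hand=[0.07, 0.075, 0.075, 0.075, 0.075], yaw=[0.13, 0.13, 0.13, 0.13, 0])

```text
time_s: 9.78
position: [0.3737, 0.282, 0.2016]
tool_rot: [[-0.245, 0.969, -0.0], [0.969, 0.245, 0.0], [0.0, -0.0, -1.0]]
ft_force: [-0.3, -1.0, -0.0]
grip_width: 0.0749
gripper_force: 0.0
```

Request:
jog_arm([
  [0, 0, 0],
  [0, 0, 0],
  [0, 0, 0],
  [0, 0, 0],
  [0, 0, 0],
], hand=[0.075, 0.075, 0.075, 0.075, 0.075], yaw=[0, 0, 0, 0, 0])

```text
time_s: 10.4
position: [0.3752, 0.2816, 0.2013]
tool_rot: [[-0.243, 0.97, -0.0], [0.97, 0.243, -0.0], [-0.0, -0.0, -1.0]]
ft_force: [0.3, -0.1, -0.2]
grip_width: 0.0749
gripper_force: 0.0
```

```bash
python3 look.py w4
python3 - <<'E'
from h import *
s=np.load('pics/w3.npz')
for v in(141.3,253):print('board',onz('wrist',260,v,.116,s))
w=cv2.imread('pics/w4.png')[100:300,160:400];cv2.imwrite('pics/c4.png',cv2.resize(w,(720,600),interpolation=2))
E
```

```text
10.4 [0.3752 0.2816 0.2013] yaw 14.07997244930976 [22.3838 16.2886 91.2392 -0.0017 72.4778  8.3043] [ 0.3083 -0.1477 -0.2047] 0.07488432759043598
board [0.5    0.2995 0.116 ]
board [0.4763 0.2146 0.116 ]
```

View pics/c4.png

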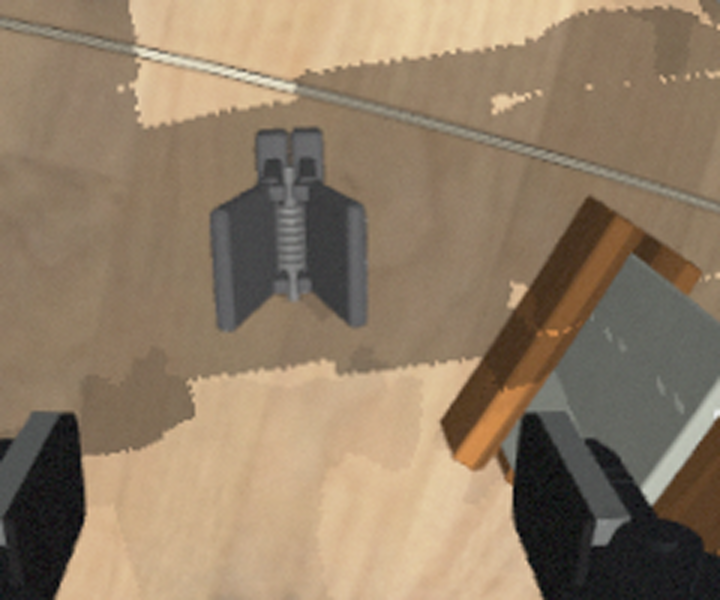

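From above, the handle-tip outer edges run (212,213)–(219,330) on the left and (366,206)–(366,324) on the right in the crop.

Run:
```python
from h import *
s=np.load('pics/w4.npz');w=lambda x,y,z:onz('wrist',160+x/3,100+y/3,z,s)
L=[w(212,213,.09),w(219,330,.09)];R=[w(366,206,.09),w(366,324,.09)]
for A in(L,R):print(A[0],A[1],np.linalg.norm(A[0]-A[1]),np.degrees(np.arctan2(-(A[0]-A[1])[0],(A[0]-A[1])[1])))
a,b=np.mean(L,0),np.mean(R,0);print((a+b)/2,np.linalg.norm(a-b),np.degrees(np.arctan2((b-a)[1],(b-a)[0])))
J=[w(256,131,.0),w(322,129,0)]
print('spring',w(290,172,.05),w(293,298,.05))
```

```text
[0.3474 0.2931 0.09  ] [0.3567 0.2606 0.09  ] 0.033801588451034724 15.917083187069688
[0.3874 0.3052 0.09  ] [0.3964 0.2725 0.09  ] 0.03391048859903549 15.388213856562276
[0.372  0.2829 0.09  ] 0.04159720412926504 16.700730362676218
spring [0.3667 0.3021 0.05  ] [0.3777 0.262  0.05  ]
```

Request:
jog_arm([
  [-0.003, 0.001, -0.03],
  [0, 0, -0.03],
  [0, 0, -0.03],
  [0, 0, -0.029],
  [0, 0, 0],
], hand=[0.075, 0.075, 0.075, 0.075, 0.075], yaw=[0.03, 0, 0, 0, 0])

```text
time_s: 11.08
position: [0.3713, 0.2823, 0.0811]
tool_rot: [[-0.272, 0.962, -0.003], [0.962, 0.272, -0.001], [-0.0, -0.004, -1.0]]
ft_force: [0.1, 0.8, 0.4]
grip_width: 0.0748
gripper_force: 0.0
```

Request:
jog_arm([
  [0, 0, 0],
  [0, 0, 0],
  [0, 0, 0],
  [0, 0, 0],
  [0, 0, 0],
], hand=[0.06, 0.05, 0.045, 0.04, 0.035], yaw=[0, 0, 0, 0, 0], grip_force=25)

```text
time_s: 11.7
position: [0.3732, 0.2831, 0.0838]
tool_rot: [[-0.273, 0.962, 0.004], [0.962, 0.273, 0.002], [0.0, 0.004, -1.0]]
ft_force: [-0.5, -0.3, 9.0]
grip_width: 0.0352
gripper_force: 6.4
```

Request:
jog_arm([
  [0, 0, 0],
  [0, 0, 0],
  [0, 0, 0],
  [0, 0, 0],
  [0, 0, 0],
], hand=[0.03, 0.025, 0.02, 0.01, 0.0], yaw=[0, 0, 0, 0, 0])

```text
time_s: 12.32
position: [0.3736, 0.2832, 0.0839]
tool_rot: [[-0.272, 0.962, 0.005], [0.962, 0.272, 0.002], [0.001, 0.005, -1.0]]
ft_force: [2.1, 1.3, 10.1]
grip_width: 0.0174
gripper_force: 27.1
```

Request:
jog_arm([
  [0, 0, 0],
  [0, 0, 0],
  [0, 0, 0],
  [0, 0, 0],
  [0, 0, 0],
], hand=[0, 0, 0, 0, 0], yaw=[0, 0, 0, 0, 0])

```text
time_s: 12.95
position: [0.3736, 0.2832, 0.0839]
tool_rot: [[-0.272, 0.962, 0.005], [0.962, 0.272, 0.002], [0.001, 0.005, -1.0]]
ft_force: [1.4, -0.4, 10.8]
grip_width: 0.0177
gripper_force: 27.1
```

```bash
python3 look.py w5
python3 - <<'E'
from h import *
im=env.get_image('scene')[:,:,::-1][170:290,150:300];w=cv2.imread('pics/w5.png')[100:340,120:400]
c=np.zeros((360,800,3),np.uint8);c[:304,:380]=cv2.resize(im,(380,304),interpolation=2);c[:,380:]=cv2.resize(w,(420,360),interpolation=2);cv2.imwrite('pics/c5.png',c)
E
```

```text
12.95 [0.3736 0.2832 0.0839] yaw 15.812203410567214 [ 22.6548  25.4558 100.8389  -0.0024  53.4083   6.844 ] [ 1.4172 -0.415  10.829 ] 0.017666110821944813
```

View pics/c5.png

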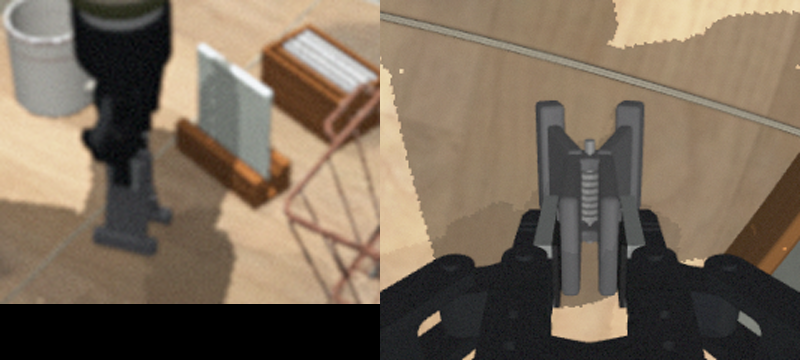

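The clip is squeezed fully open (17.7 mm) with its jaws spread. Next I'll lift it and carry it over the board.

Request:
jog_arm([
  [0, 0, 0.02],
  [0, 0, 0.04],
  [0, 0, 0.05],
  [0, 0, 0.042],
  [0, 0, 0],
], hand=[0, 0, 0, 0, 0], yaw=[0, 0, 0, 0, 0])

```text
time_s: 13.68
position: [0.3729, 0.283, 0.2372]
tool_rot: [[-0.273, 0.962, 0.006], [0.962, 0.273, 0.003], [0.001, 0.007, -1.0]]
ft_force: [-0.6, 0.7, -1.4]
grip_width: 0.0176
gripper_force: 26.3
```

Request:
jog_arm([
  [0.023, -0.0055, 0],
  [0.023, -0.0055, 0],
  [0.023, -0.0055, 0],
  [0.023, -0.0055, 0],
  [0.023, -0.0055, 0],
], hand=[0, 0, 0, 0, 0], yaw=[-0.11, -0.11, -0.11, -0.11, -0.11])

```text
time_s: 14.3
position: [0.4873, 0.2547, 0.233]
tool_rot: [[0.274, 0.962, -0.002], [0.962, -0.274, -0.001], [-0.001, -0.002, -1.0]]
ft_force: [-1.0, -0.1, -1.5]
grip_width: 0.0174
gripper_force: 26.3
```

Request:
jog_arm([
  [0, 0, 0],
  [0, 0, 0],
  [0, 0, 0],
  [0, 0, 0],
  [0, 0, 0],
], hand=[0, 0, 0, 0, 0], yaw=[0, 0, 0, 0, 0])

```text
time_s: 14.92
position: [0.4868, 0.2552, 0.2344]
tool_rot: [[0.27, 0.963, 0.0], [0.963, -0.27, 0.0], [0.0, 0.0, -1.0]]
ft_force: [-0.8, -0.8, -1.0]
grip_width: 0.0176
gripper_force: 26.3
```

```bash
python3 look.py w6
python3 - <<'E'
from h import *
im=env.get_image('scene')[:,:,::-1][120:260,180:310];w=cv2.imread('pics/w6.png')[100:340,150:370]
c=np.zeros((420,780,3),np.uint8);c[:,:390]=cv2.resize(im,(390,420),interpolation=2);c[:,390:775]=cv2.resize(w,(385,420),interpolation=2);cv2.imwrite('pics/c6.png',c)
E
```

```text
14.925 [0.4868 0.2552 0.2344] yaw -15.669740453511046 [15.3248 22.3628 75.8171 -0.0002 81.8091 30.9946] [-0.7672 -0.8479 -0.9633] 0.01755960990989788
```

View pics/c6.png

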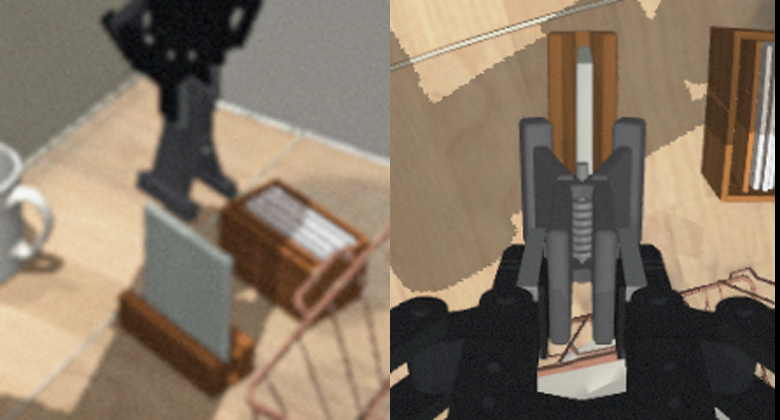

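The clip's jaws are centred over the board to within about 1 mm. I'll lower it 47 mm so the tips end about 13 mm below the top edge.

Request:
jog_arm([
  [0.001, 0, -0.01],
  [0, 0, -0.015],
  [0, 0, -0.012],
  [0, 0, -0.01],
  [0, 0, 0],
], hand=[0, 0, 0, 0, 0], yaw=[0, 0, 0, 0, 0])

```text
time_s: 15.65
position: [0.4878, 0.2551, 0.1865]
tool_rot: [[0.271, 0.963, -0.001], [0.963, -0.271, -0.0], [-0.001, -0.001, -1.0]]
ft_force: [-0.6, -0.6, 0.1]
grip_width: 0.0179
gripper_force: 26.3
```

Request:
jog_arm([
  [0, 0, 0],
  [0, 0, 0],
  [0, 0, 0],
  [0, 0, 0],
  [0, 0, 0],
], hand=[0, 0, 0, 0, 0], yaw=[0, 0, 0, 0, 0])

```text
time_s: 16.27
position: [0.488, 0.2552, 0.1874]
tool_rot: [[0.271, 0.963, 0.0], [0.963, -0.271, 0.0], [0.0, 0.0, -1.0]]
ft_force: [0.5, -0.7, 0.3]
grip_width: 0.0174
gripper_force: 26.3
```

```bash
python3 look.py w7
python3 - <<'E'
from h import *
im=env.get_image('scene')[:,:,::-1][150:260,190:290];w=cv2.imread('pics/w7.png')[100:340,150:370]
c=np.zeros((440,800,3),np.uint8);c[:,:400]=cv2.resize(im,(400,440),interpolation=2);c[:420,400:785]=cv2.resize(w,(385,420),interpolation=2);cv2.imwrite('pics/c7.png',c)
E
```

```text
16.275 [0.488  0.2552 0.1874] yaw -15.69735168652177 [15.2823 24.8214 80.072  -0.0006 75.1015 30.9798] [ 0.5068 -0.7029  0.286 ] 0.017389203197576936
```

View pics/c7.png

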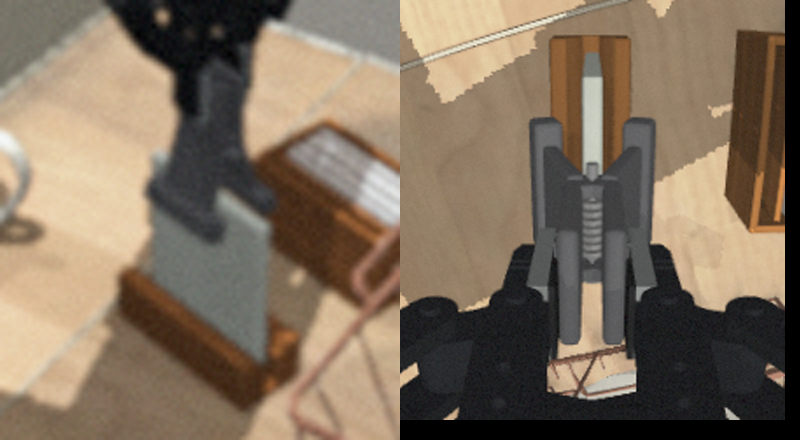

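Run:
```python
from h import *
n=np.array([.9627,-.2706,0]);t=np.array([.2706,.9627,0]);c=np.array([.488,.2556,.116])
f=lambda P:(proj('scene',P)-[190,150])*4
print('board ends',f(c+.045*t),f(c-.045*t))
q=c-.015*n-[0,0,.013]; q2=q-.009*n
print('near jaw tip outer ends',f(q2+.028*t),f(q2-.028*t))
```

```text
board ends [156.7117 152.7032] [266.5525 230.5072]
near jaw tip outer ends [143.5106 203.0313] [211.1245 252.784 ]
```

```bash
python3 -c "
from rig import env
print(env.close_job())"
```

```text
the job is handed in; nothing more can be done
None
```

I handed the job in. The board is upright and let go in the middle of the stand's slot. The clip is held fully open over the middle of the board's top edge, with the jaw tips about 13 mm below the edge by my estimate. No verdict came back, but the last pictures showed the clip centred to about 1 mm and clear of the board.

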